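Fill the jar from the vanity case and shut the case

ROBOT

A 6-joint arm with a two-finger parallel gripper is mounted at the origin on the work surface. World frame = base frame: x ahead of the robot, y to its left, z up, the work surface at z = 0. Lengths are in m, angles in rad, forces in N, time in s.
With the tool pointing down it reaches from about 0.325 to 0.85 m from the base axis. Payload 15.5 kg.
Tool frame: the origin (TCP) lies at the very end of the fingers, on their centre line; the grasp point (between the pads) lies 19 mm behind it (manip.pinch_z is the distance from the TCP to the grasp point, in m); z points along the fingers, y is the line along which they close (so a half turn about z gives the same grasp; the last joint's range is limited). The gripper opens to 91 mm and grips with 3 to 60 N. Pads are 32 mm wide; open, the fingers measure 118 mm over their backs; the gripper's body (76 mm by 178 mm) begins 60 mm behind the grasp point.
Start: joints at [-1.351, 0.494, 1.345, -0, 1.302, -0.096], TCP at [0.194, -0.594, 0.214] pointing down, gripper open.
Joint ranges: [-2.91, 2.91], [-0.82, 2.16], [0.22, 2.67], [-1.22, 4.37], [0.12, 2.79], [-3.08, 3.08]. Speed limits (rad/s): [1.89, 1.89, 2.57, 3.01, 3.01, 3.01].

INTERFACE

Orientations are given as a unit quaternion [w, x, y, z].
In Python, from plant import manip gives the robot as it stands.
- The arm moves only by the tool servo_tool, never from a script. Its argument "increments" is a list of rows, each a list of 7 numbers: the turn, a rotation vector about the tool's x, y, z in degrees, then the shift along the tool's x, y, z in m, then the finger opening in m, from 0 to 0.0912. A call has 1 to 12 rows; each row shifts and turns the commanded pose from where the row before left it, along the tool's axes as they then stand; what a row does not reach is not made up. A row lasts 1/12 s, in which the tool goes at most 41.7 mm and 7.16 degrees, less where a joint would pass 70% of its speed; a pose out of reach is approached as far as the arm can. A call with a gripper value outside its range is refused whole. The fingers move at their own pace and stop on an object; "force" is the grip in N (left out, the last holds). Time passes only in rows, so rows that do not move let the fingers close. It gives the time, the measured TCP pose, the force, the opening and the grip force at its end, in the units of the state.
- manip.read_state(): the state, without advancing time (a new reading comes with each control period).
- manip.camera(name): name is "side" or "top"; returns a dict with "img" (384x512x3 uint8, blue, green, red), "K" (3x3 intrinsics, pixels), "eye" and "orientation" of the camera in the world. Camera axes: x right, y down, z forward; pixel columns grow to the right and rows downward; lengths in m; the calibration is good to about 2 mm. A picture is of the moment at which its call begins. There is no depth.
- manip.hand_in(): hands the job in; it is judged then, once.
The state is a dict: "time_s": time; "qpos": joint angles; "qvel": joint speeds; "tau": joint torques, N m; "eef_pos": TCP position; "orientation": TCP orientation; "contact_force": force on the tool from outside, world axes, zero at the start; "ft_torque": the same for the moment, N m; "finger_gap": finger opening in m; "finger_force": force on a finger pad.
Only numpy, scipy, OpenCV 4.12 (cv2) and the standard library are available. Lean on these libraries where they do the work, as an engineer would, in place of code of your own. Each camera call takes 0.05 s, during which the arm holds its last target. There are 200 camera calls.

TASK

Use the scoop to tip at least three bath melts from the vanity case's bin into the open glass jar, without fingering or spilling any. Then lay the scoop back in the bin and fold the mirror lid fully shut without slamming it. Leave the jar standing where it is and the other things undisturbed.

Things in the scene. Friction and masses are not known exactly. Their poses are not given: they have to be found in the camera images.
- case: Open vanity case of rose plastic, fixed; base 320 (its x) x 210 (y) x 44 mm high, walls 5, floor 4. Origin: centre of underside, -x faces the robot. A 38 mm high divider along x splits it: on the -y side the bin of bath melts (inside x -155 to 155, y -100 to -2 mm, open above); on the +y side a slotted tray of hair clips and the comb. Mirror lid hinged along the +y side.
- bin_floor (a point): Point on the bin's inner floor, midway along and across the bin (case frame 0, -51, 4 mm).
- lid (a joint): Mirror lid, a shell 320 x 210 x 49 mm. 0 rad = fully shut; 1.7 to 1.9 = open, leaning back past upright on the +y side. A stiff friction hinge (about 0.5 N m: some 3 N at the free edge) keeps it where it is left, so push it all the way. Shut, it leaves about 82 mm above the bin floor: a scoop lying flat there fits.
- lid_hinge (a point): Middle of the lid's hinge line, which runs along the case's x axis on its +y edge, 44.5 mm above the trunk.
- lid_edge (a point): Middle of the lid's free edge at its outer (back) face, 210 mm from the hinge across the lid and 49 mm out from the hinge plane; with the lid shut it is the top front edge, 93 mm above the trunk on the case's -y side.
- scoop: Scoop, 0.10 to 0.16 kg, lying flat in the bin, nose to the melts. Flat steel bowl 80 mm long (x), 76 wide, floor 2; open at the nose (-x); sides 4 mm high at the nose, 34 at the closed back. Origin: centre of the bowl's underside (lip at x -40, back at +40). Black handle 14 mm wide (y), 18 deep, 100 long, leaves the back at height 18 and rises at 30 degrees to +x; its end is at x 131, 76 mm up.
- scoop_grip (a point): Centre of the scoop's handle section 65 mm up the handle, in the scoop's frame (96, 0, 50.5) mm; a good place to pinch it across its 14 mm width.
- scoop_nose (a point): Middle of the scoop's front lip, at its underside (-40, 0, 0 mm in the scoop's frame).
- jar: Round open glass jar, loose, 0.42 kg: outer diameter 100 mm, 80 mm high, wall 4 mm (mouth 92 mm), floor 6 mm thick. Origin: centre of its underside. It stands on the trunk on the case's -y side, and may change places with the cream jar.
- jar_mouth (a point): Centre of the open jar's mouth, level with its rim, 80 mm above the trunk.
- jar_inside (a point): Point inside the jar on its axis, 35 mm above its underside; a melt whose centre is within 48 mm of it is in the jar.
- trunk: The blue tin trunk that everything stands on, 560 x 1120 mm, fixed; its flat top is at z = 0. Origin: centre of the top.
- cream: Closed white cream jar with a grey lid, 78 mm across, 60 mm high. Origin: centre of its underside. Not part of the job.
- cap: The glass jar's brass twist cap lying on the trunk, 107 mm across, 18 mm high. Origin: centre of its underside. Not part of the job.
- comb: Grey comb, 150 by 34 by 4 mm, lying on the floor of the case's +y side. Origin: centre of its underside. Not part of the job.
- tweezer: Steel tweezer, about 100 mm long, 8 mm high, lying on the trunk. Origin: centre of its underside. Not part of the job.
- melt0_center (a point): Centre of bath melt 0: hard pebble 28 mm across, 19 mm thick, 12 g, underside edge bevelled; starts flat on the bin floor in the half of the bin nearer the robot. Waxy: it slides down a slope of 18 to 26 degrees.
- melt1_center (a point): Centre of bath melt 1: hard pebble 28 mm across, 19 mm thick, 12 g, underside edge bevelled; starts flat on the bin floor in the half of the bin nearer the robot. Waxy: it slides down a slope of 18 to 26 degrees.
- melt2_center (a point): Centre of bath melt 2: hard pebble 28 mm across, 19 mm thick, 12 g, underside edge bevelled; starts flat on the bin floor in the half of the bin nearer the robot. Waxy: it slides down a slope of 18 to 26 degrees.
- melt3_center (a point): Centre of bath melt 3: hard pebble 28 mm across, 19 mm thick, 12 g, underside edge bevelled; starts flat on the bin floor in the half of the bin nearer the robot. Waxy: it slides down a slope of 18 to 26 degrees.
- melt4_center (a point): Centre of bath melt 4: hard pebble 28 mm across, 19 mm thick, 12 g, underside edge bevelled; starts flat on the bin floor in the half of the bin nearer the robot. Waxy: it slides down a slope of 18 to 26 degrees.
- melt5_center (a point): Centre of bath melt 5: hard pebble 28 mm across, 19 mm thick, 12 g, underside edge bevelled; starts flat on the bin floor in the half of the bin nearer the robot. Waxy: it slides down a slope of 18 to 26 degrees.
- melt6_center (a point): Centre of bath melt 6: hard pebble 28 mm across, 19 mm thick, 12 g, underside edge bevelled; starts flat on the bin floor in the half of the bin nearer the robot. Waxy: it slides down a slope of 18 to 26 degrees.
- melt7_center (a point): Centre of bath melt 7: hard pebble 28 mm across, 19 mm thick, 12 g, underside edge bevelled; starts flat on the bin floor in the half of the bin nearer the robot. Waxy: it slides down a slope of 18 to 26 degrees.
Things that resemble listed ones, but are neither listed nor needed, are in the scene too. Leave any orange look-alike of the jar alone. Leave any green look-alike of the part that bears melt1_center alone.

How it is judged:
By the outcome, as a careful person would: the job done as asked, in the order asked, and still so for the second after the job is handed in, with the robot touching nothing.
It also fails if it takes over 72 s, if anything falls off the work surface, if the arm or the gripper's body presses on something with over 40 N, if the wrist force passes 120 N, or if a joint passes its speed limit or range.

## Working session

There is one attempt and no reset: what is moved stays moved. The work goes in short steps, Python scripts to look and compute and a tool call to move; the robot and the scene stay as the last step left them, time stands still between calls to the robot, and variables do not carry over. Pictures are saved under pics/ and viewed, at most 10 in all, crops included, and the job is handed in when it is done.

Besides the shell and the picture viewer there is one more tool, called after "Emit:" by a JSON object that holds its "name" and its "arguments", one argument or row to a line. servo_tool: Moves the arm, as the interface text tells. Its arguments: {"type":"object","properties":{"increments":{"type":"array","items":{"type":"array","items":{"type":"number"}}},"force":{"type":"number"}},"required":["increments"]}

```bash
ls; mkdir -p pics
python3 - <<'E'
from plant import manip
import cv2
for n in("top","side"):
    c=manip.camera(n); cv2.imwrite(f"pics/{n}0.png",c["img"]); print(n,c["K"].tolist(),c["eye"],c["orientation"])
s=manip.read_state(); print(s)
E
```

```text
pics
top [[385.26917486165314, 0.0, 255.59526935479317], [0.0, 385.26917486165314, 192.17160360868007], [0.0, 0.0, 1.0]] [ 0.35443684 -0.14528514  0.98146083] [-0.0677123   0.70469635 -0.70284643  0.06946217]
side [[377.34983110020414, 0.0, 248.23219456981735], [0.0, 377.34983110020414, 189.47189372266112], [0.0, 0.0, 1.0]] [0.31571319 0.48953937 0.51774572] [ 0.06657511 -0.13336647  0.86393974 -0.48102938]
{'time_s': 0.1, 'qpos': array([-1.35151907e+00,  4.94139560e-01,  1.34605962e+00,  3.61089874e-06,
        1.30249319e+00, -9.55043870e-02]), 'qvel': array([-0.00199063,  0.0001562 , -0.00173653,  0.00090197, -0.0006513 ,
       -0.00029014]), 'tau': array([ 3.01391912e-03, -8.80243206e+01, -3.82542551e+01,  7.09949224e-02,
        4.82705876e-02, -1.81465867e-05]), 'eef_pos': array([ 0.19343369, -0.5939599 ,  0.21338961]), 'orientation': array([-5.48912747e-04,  9.87639538e-01,  1.56741316e-01, -3.22697570e-05]), 'contact_force': array([ 0.52917629, -0.24915923,  0.50088227]), 'ft_torque': array([ 0.03806761, -0.05041608, -0.01121843]), 'finger_force': 0.0, 'finger_gap': 0.09142708880009381}
```

View pics/top0.png

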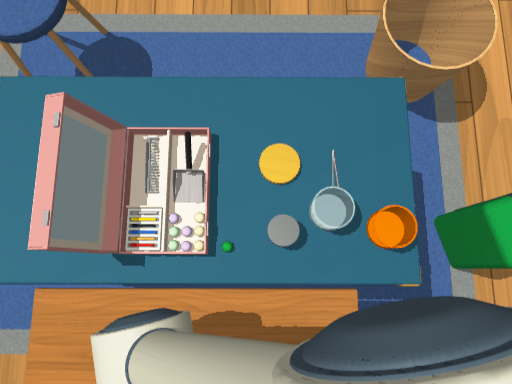

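View pics/side0.png

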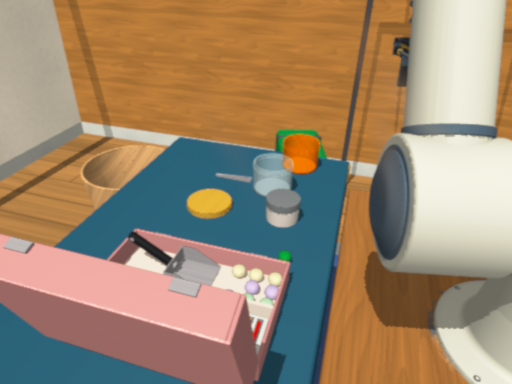

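The top view shows the case with its lid open to the left, around (125–210, 128–254). The scoop bowl is at (189,186) with its handle up to (188,135). There are eight melts at (172–200, 217–246).

Candidates:
- **Jar:** clear blue glass at (332,208), the orange decoy at (392,227), or the cream jar at (283,231). I choose the clear glass one.
- **Melts:** the pale ones in the bin, or the green decoy at (228,247), which I will leave alone.

A tweezer lies right behind the jar at (334,168).

```bash
cat > h.py <<'E'
import numpy as np,cv2
from plant import manip
from scipy.spatial.transform import Rotation as R
def q2R(q): return R.from_quat([q[1],q[2],q[3],q[0]])
def cast(c,u,v,z):
    d=np.linalg.inv(c["K"])@np.array([u,v,1.]); d=q2R(c["orientation"]).as_matrix()@d
    e=np.array(c["eye"]); return e+d*(z-e[2])/d[2]
def proj(c,p):
    x=c["K"]@(q2R(c["orientation"]).as_matrix().T@(np.array(p)-c["eye"])); return x[:2]/x[2]
def cen(m): 
    n,l,s,ce=cv2.connectedComponentsWithStats(m.astype(np.uint8)); return [(int(s[i,4]),ce[i].round(1).tolist(),s[i,:4].tolist()) for i in range(1,n) if s[i,4]>25]
E
python3 - <<'E'
from h import *
c=manip.camera("top"); im=c["img"]; hsv=cv2.cvtColor(im,cv2.COLOR_BGR2HSV)
crop=cv2.resize(im[115:265,110:370],None,fx=3,fy=3,interpolation=cv2.INTER_CUBIC); cv2.imwrite("pics/crop0.png",crop)
# trunk front edge orientation sanity
for u,v in((403,80),(418,283)): print("trunk corner",cast(c,u,v,0))
b,g,r=[im[...,i].astype(int) for i in range(3)]
m=(r-g>40)&(r-b>30)&(r>100); m[:,:100]=0;m[:,215:]=0; 
print("rose",cen(m))
blk=(im.max(2)<60); blk[:125]=0;blk[260:]=0;blk[:,:165]=0;blk[:,215:]=0; print("black",cen(blk))
for x,y,w,h in [s[2] for s in cen(blk)]:
    pass
ys,xs=np.where(blk); print(np.c_[np.unique(ys),[xs[ys==t].mean() for t in np.unique(ys)],[(ys==t).sum() for t in np.unique(ys)]].round(1).tolist())
print(im[205,320:350:6].tolist(), im[208,300:366:4].tolist())
E
```

```text
trunk corner [ 0.86396422 -0.55317695  0.        ]
trunk corner [ 0.31880026 -0.55145082  0.        ]
rose [(1276, [146.3, 6.5], [100, 0, 93, 14]), (294, [204.0, 6.5], [194, 0, 21, 14]), (741, [168.3, 195.7], [119, 127, 90, 127]), (1760, [114.0, 190.0], [103, 128, 23, 123]), (35, [145.3, 238.5], [137, 238, 18, 2]), (76, [140.9, 244.8], [130, 243, 24, 4]), (3047, [155.3, 302.5], [100, 289, 115, 42]), (114, [204.5, 329.1], [194, 325, 21, 9])]
black [(170, [188.2, 149.0], [185, 132, 7, 36])]
[[132.0, 187.5, 4.0], [133.0, 187.5, 6.0], [134.0, 187.0, 5.0], [135.0, 187.0, 5.0], [136.0, 188.0, 5.0], [137.0, 188.0, 5.0], [138.0, 188.0, 5.0], [139.0, 188.0, 5.0], [140.0, 188.0, 5.0], [141.0, 188.0, 5.0], [142.0, 188.0, 5.0], [143.0, 188.0, 5.0], [144.0, 188.0, 5.0], [145.0, 188.0, 5.0], [146.0, 188.0, 5.0], [147.0, 188.0, 5.0], [148.0, 188.0, 5.0], [149.0, 188.0, 5.0], [150.0, 188.0, 5.0], [151.0, 188.0, 5.0], [152.0, 188.0, 5.0], [153.0, 188.5, 4.0], [154.0, 188.5, 4.0], [155.0, 188.5, 4.0], [156.0, 188.5, 4.0], [157.0, 188.5, 4.0], [158.0, 188.5, 4.0], [159.0, 188.5, 4.0], [160.0, 188.5, 4.0], [161.0, 188.5, 4.0], [162.0, 188.5, 4.0], [163.0, 189.0, 5.0], [164.0, 189.0, 5.0], [165.0, 189.0, 5.0], [166.0, 189.0, 5.0], [167.0, 189.0, 5.0]]
[[184, 180, 156], [182, 179, 154], [183, 179, 153], [182, 178, 153], [172, 169, 145]] [[129, 108, 51], [131, 108, 53], [125, 104, 48], [206, 209, 188], [183, 181, 154], [183, 181, 154], [182, 180, 153], [184, 181, 155], [182, 180, 154], [183, 181, 154], [182, 180, 154], [183, 181, 155], [121, 117, 96], [119, 115, 94], [79, 66, 31], [126, 104, 48], [128, 105, 49]]
```

View pics/crop0.png

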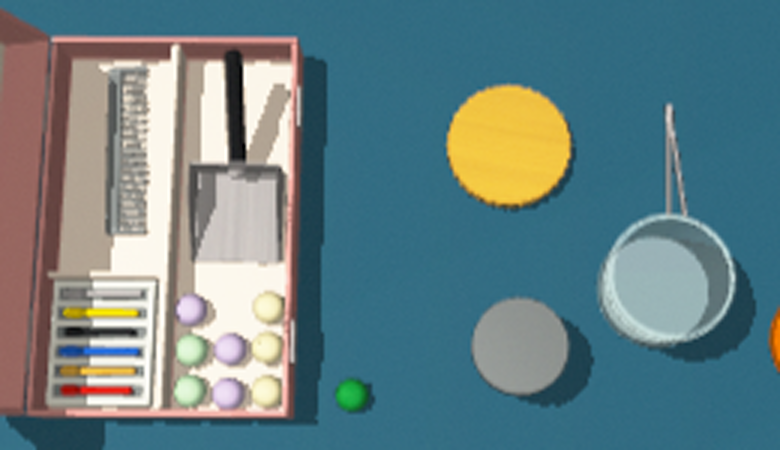

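Run:
```python
from h import *
c=manip.camera("top")
def k(n,u,v,z): print(n,cast(c,110+u/3-.33,115+v/3-.33,z).round(4))
k("NR",293,415,.044);k("FR",299,38,.044);k("FL",52,38,.044);k("NL",30,414,.044)
k("bowl back L",190,165,.038);k("bowl back R",282,165,.038);k("lip L",193,261,.008);k("lip R",280,263,.008)
k("jar",671,279,.08);k("cream",520,346,.06);k("cap",509,146,.018);k("tweezA",669,103,.008);k("tweezB",678,213,.008)
k("green",352,395,.014)
print("handle end",cast(c,187.3,132,.088).round(4), cast(c,188.9,166,.035).round(4))
for u,v in((190,309),(268,307),(189,351),(229,349),(266,347),(189,391),(228,393),(266,391)):k("m",u,v,.02)
```

```text
NR [ 0.3895 -0.0317  0.044 ]
FR [ 0.708  -0.0284  0.044 ]
FL [0.7073 0.1825 0.044 ]
NL [0.3898 0.1789 0.044 ]
bowl back L [0.5974 0.0611 0.038 ]
bowl back R [ 0.5976 -0.0162  0.038 ]
lip L [0.5206 0.0614 0.008 ]
lip R [ 0.5191 -0.0129  0.008 ]
jar [ 0.495  -0.3314  0.08  ]
cream [ 0.4437 -0.2131  0.06  ]
cap [ 0.6202 -0.2087  0.018 ]
tweezA [ 0.6625 -0.3503  0.008 ]
tweezB [ 0.5637 -0.3544  0.008 ]
green [ 0.4072 -0.0766  0.014 ]
handle end [0.6792 0.0195 0.088 ] [0.6079 0.0219 0.035 ]
m [0.4778 0.0596 0.02  ]
m [ 0.4797 -0.0055  0.02  ]
m [0.4427 0.0589 0.02  ]
m [0.4445 0.0258 0.02  ]
m [ 0.4462 -0.0049  0.02  ]
m [0.4098 0.0575 0.02  ]
m [0.4082 0.0253 0.02  ]
m [ 0.4099 -0.006   0.02  ]
```

The crop confirms my choices: the clear glass jar at (333,208) and the pale melts in the bin. The green ball is outside the case. The tweezer lies beyond the jar and nothing covers the scoop handle. I'll move above the scoop grip.

Emit:
{"name": "servo_tool", "arguments": {
  "increments": [
    [0,0,6,0,0,0,0.05],
    [0,0,6,0,0,0,0.05],
    [0,0,6,0,0,0,0.05],
    [0,0,0,0.021,-0.028,0,0.05],
    [0,0,0,0.021,-0.028,0,0.05],
    [0,0,0,0.021,-0.028,0,0.05],
    [0,0,0,0.021,-0.028,0,0.05],
    [0,0,0,0.021,-0.028,0,0.05],
    [0,0,0,0.021,-0.028,0,0.05],
    [0,0,0,0.021,-0.028,0,0.05],
    [0,0,0,0.021,-0.028,0,0.05],
    [0,0,0,0.021,-0.028,0,0.05]
  ],
  "force": 60
}}

```text
time_s: 1.2
eef_pos: [0.383, -0.3406, 0.2139]
orientation: [0.0, 1.0, 0.0, 0.0]
contact_force: [-0.1, -0.0, -0.6]
finger_gap: 0.0504
finger_force: 0.0
```

Emit:
{"name": "servo_tool", "arguments": {
  "increments": [
    [0,0,0,0.021,-0.028,0,0.05],
    [0,0,0,0.021,-0.028,0,0.05],
    [0,0,0,0.021,-0.028,0,0.05],
    [0,0,0,0.021,-0.028,0,0.05],
    [0,0,0,0.021,-0.028,0,0.05],
    [0,0,0,0.021,-0.028,0,0.05],
    [0,0,0,0.021,-0.028,0,0.05],
    [0,0,0,0.021,-0.028,0,0.05],
    [0,0,0,0.021,-0.028,0,0.05],
    [0,0,0,0.021,-0.028,0,0.05],
    [0,0,0,0.021,-0.028,0,0.05],
    [0,0,0,0.021,-0.028,0,0.05]
  ]
}}

```text
time_s: 2.2
eef_pos: [0.6348, -0.0043, 0.2138]
orientation: [-0.0, 1.0, 0.0, -0.0]
contact_force: [0.4, -0.4, -0.1]
finger_gap: 0.05
finger_force: 0.0
```

Emit:
{"name": "servo_tool", "arguments": {
  "increments": [
    [0,0,0,0.017,-0.026,0,0.05],
    [0,0,0,0,0,0.035,0.05],
    [0,0,0,0,0,0.035,0.05],
    [0,0,0,0,0,0.035,0.05],
    [0,0,0,0,0,0.035,0.05],
    [0,0,0,0,0,0.025,0.05],
    [0,0,0,0,0,0.012,0.05],
    [0,0,0,0,0,0,0.01],
    [0,0,0,0,0,0,0],
    [0,0,0,0,0,0,0],
    [0,0,0,0,0,0,0],
    [0,0,0,0,0,0,0]
  ],
  "force": 60
}}

```text
time_s: 3.2
eef_pos: [0.652, 0.02, 0.0385]
orientation: [0.0, 1.0, 0.0, 0.001]
contact_force: [0.0, 0.5, 0.3]
finger_gap: 0.0196
finger_force: 0.1
```

Run:
```python
from h import *
c=manip.camera("top"); im=c["img"]; s=manip.read_state(); print(s["finger_gap"],s["finger_force"],s["contact_force"],s["ft_torque"])
a=cv2.resize(im[115:265,110:230],None,fx=3.3,fy=3.3); b=manip.camera("side")["img"][200:330,90:320]; b=cv2.resize(b,None,fx=1.7,fy=1.7)
o=np.zeros((max(len(a),len(b)),a.shape[1]+b.shape[1],3),np.uint8); o[:len(a),:a.shape[1]]=a; o[:len(b),a.shape[1]:]=b; cv2.imwrite("pics/g1.png",o); print(o.shape)
```

```text
0.01552311381409364 0.24422509370197076 [ 0.09128783  0.17927685 -0.15445198] [0.04353702 0.01865146 0.01862822]
(495, 787, 3)
```

View pics/g1.png

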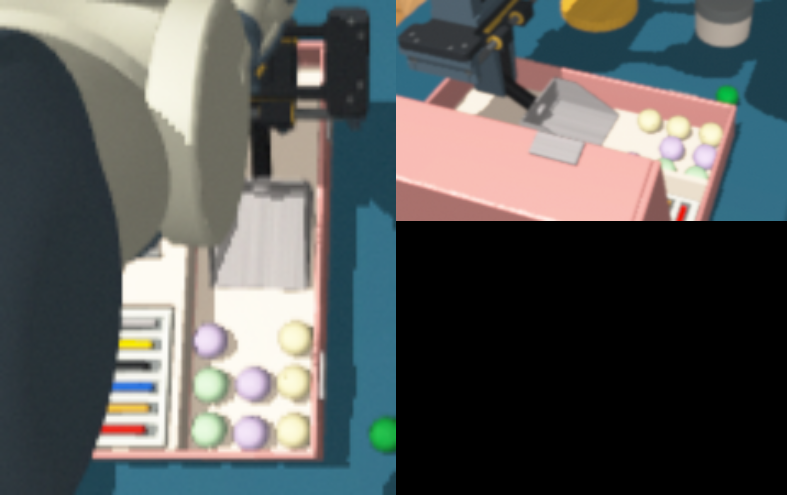

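The fingers straddle the handle at composite (262,150) and were still closing. The bowl lies flat with its lip at (213–310, 287), and the melts are untouched. I'll finish the grip.

Emit:
{"name": "servo_tool", "arguments": {
  "increments": [
    [0,0,0,0,0,0,0],
    [0,0,0,0,0,0,0],
    [0,0,0,0,0,0,0],
    [0,0,0,0,0,0,0]
  ],
  "force": 60
}}

```text
time_s: 3.63
eef_pos: [0.6518, 0.02, 0.038]
orientation: [0.0, 1.0, 0.0, 0.001]
contact_force: [0.2, 0.4, 8.4]
finger_gap: 0.0136
finger_force: 60.0
```

Run:
```python
from h import *
c=manip.camera("top"); im=c["img"]; hsv=cv2.cvtColor(im,cv2.COLOR_BGR2HSV)
s=manip.read_state();print(s["finger_gap"],s["finger_force"],s["contact_force"],s["ft_torque"])
for v in(195,199,201,202,203,204): print(v,[int(x) for x in im[v,168:210].mean(1)],)
print([int(x) for x in hsv[196,168:210,1]])
```

```text
0.013474565049914075 59.97272729873657 [-0.23883888  0.17967933  8.45520419] [ 0.18661247  0.46258919 -0.06660049]
195 [112, 132, 168, 171, 170, 171, 172, 151, 96, 118, 122, 157, 203, 205, 208, 206, 208, 204, 204, 209, 211, 205, 201, 202, 209, 206, 211, 208, 207, 207, 207, 203, 208, 201, 201, 202, 139, 135, 202, 109, 81, 72]
199 [112, 142, 168, 171, 171, 170, 171, 200, 123, 123, 204, 209, 208, 208, 209, 208, 210, 204, 204, 211, 212, 207, 201, 204, 209, 208, 212, 210, 208, 207, 207, 207, 208, 202, 202, 201, 161, 187, 201, 101, 83, 72]
201 [110, 144, 169, 171, 171, 171, 171, 202, 124, 141, 196, 199, 197, 199, 199, 199, 209, 204, 206, 211, 211, 207, 202, 203, 210, 209, 213, 211, 210, 210, 207, 207, 209, 200, 203, 201, 164, 177, 198, 98, 80, 68]
202 [112, 149, 168, 170, 171, 171, 169, 226, 197, 218, 219, 220, 219, 220, 219, 221, 229, 228, 230, 231, 231, 229, 229, 230, 230, 230, 232, 230, 203, 197, 228, 230, 230, 227, 228, 228, 213, 197, 196, 97, 81, 67]
203 [112, 155, 169, 170, 170, 171, 169, 247, 248, 249, 249, 249, 248, 248, 248, 248, 248, 248, 249, 249, 248, 248, 248, 248, 248, 248, 248, 248, 221, 216, 247, 248, 248, 248, 248, 248, 248, 225, 199, 96, 80, 68]
204 [111, 155, 170, 170, 171, 171, 171, 246, 248, 248, 249, 248, 248, 248, 249, 248, 248, 248, 249, 249, 249, 248, 248, 249, 248, 248, 248, 248, 248, 248, 248, 248, 248, 248, 248, 248, 248, 226, 197, 94, 80, 68]
[42, 64, 44, 42, 41, 42, 44, 28, 17, 12, 10, 12, 10, 12, 13, 11, 15, 11, 12, 14, 13, 14, 11, 12, 11, 12, 13, 12, 13, 13, 12, 12, 11, 12, 13, 12, 12, 73, 73, 91, 94, 14]
```

Emit:
{"name": "servo_tool", "arguments": {
  "increments": [
    [0,0,0,-0.004,-0.003,0,0],
    [0,0,0,-0.008,-0.003,0,0],
    [0,0,0,-0.008,-0.001,0,0],
    [0,0,0,-0.006,0,0,0],
    [0,0,0,-0.005,0,0,0],
    [0,0,0,-0.005,0.001,0,0],
    [0,0,0,-0.005,0.001,0,0],
    [0,0,0,-0.005,-0.001,0,0],
    [0,0,0,-0.005,-0.001,0,0],
    [0,0,0,-0.005,0,0,0]
  ]
}}

```text
time_s: 4.52
eef_pos: [0.5969, 0.0269, 0.0382]
orientation: [0.0, 1.0, 0.0, 0.002]
contact_force: [5.6, -0.5, 6.9]
finger_gap: 0.0139
finger_force: 60.0
```

```bash
cat > snap.py <<'E'
from h import *
import sys
c=manip.camera("top"); im=c["img"]; s=manip.read_state(); print(s["time_s"],s["eef_pos"],s["finger_gap"],s["contact_force"],s["ft_torque"])
a=cv2.resize(im[150:265,150:230],None,fx=4,fy=4); b=manip.camera("side")["img"][200:330,90:320]; b=cv2.resize(b,None,fx=2,fy=2)
o=np.zeros((max(len(a),len(b)),a.shape[1]+b.shape[1],3),np.uint8); o[:len(a),:a.shape[1]]=a; o[:len(b),a.shape[1]:]=b; cv2.imwrite(sys.argv[1],o)
E
python3 snap.py pics/p1.png
```

```text
4.5667 [0.5959525  0.02695328 0.03822991] 0.014093615892883823 [1.28867872 0.65606053 5.58698517] [0.11065449 0.1560336  0.03710006]
```

View pics/p1.png

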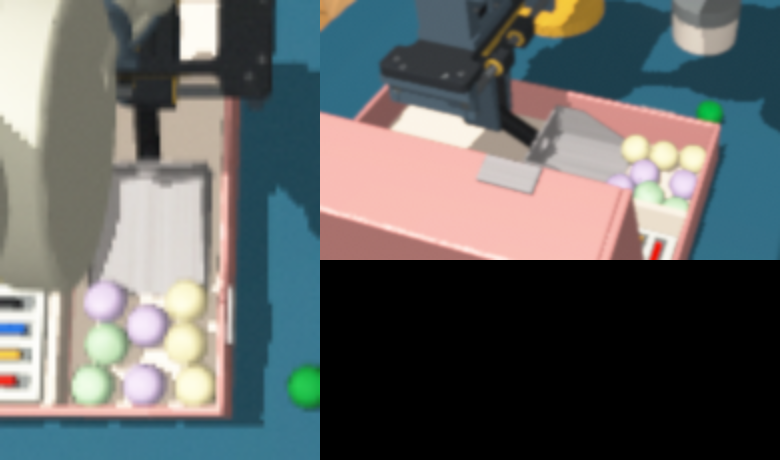

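The melts are being herded inward. The two outermost of the far row are at the lip, at (105,300) and (185,300), and nothing is jammed. I'll keep pushing.

Emit:
{"name": "servo_tool", "arguments": {
  "increments": [
    [0,0,0,-0.004,0.001,0,0],
    [0,0,0,-0.004,0.001,0,0],
    [0,0,0,-0.004,-0.001,0,0],
    [0,0,0,-0.004,-0.001,0,0],
    [0,0,0,-0.003,0.001,0,0],
    [0,0,0,-0.003,0.001,0,0]
  ]
}}

```text
time_s: 5.12
eef_pos: [0.5751, 0.025, 0.0382]
orientation: [-0.0, 1.0, 0.0, 0.002]
contact_force: [7.1, 1.4, 8.2]
finger_gap: 0.0139
finger_force: 60.0
```

Emit:
{"name": "servo_tool", "arguments": {
  "increments": [
    [0,0,0,-0.003,-0.001,0,0],
    [0,0,0,-0.003,-0.001,0,0],
    [0,0,0,-0.003,0.001,0,0],
    [0,0,0,-0.003,0.001,0,0],
    [0,0,0,-0.003,-0.001,0,0],
    [0,0,0,-0.003,-0.001,0,0]
  ]
}}

```text
time_s: 5.62
eef_pos: [0.5573, 0.0266, 0.0382]
orientation: [0.0, 1.0, 0.0, 0.002]
contact_force: [5.4, -2.1, 9.2]
finger_gap: 0.0135
finger_force: 60.0
```

```bash
python3 snap.py pics/p2.png
```

```text
5.6667 [0.55667112 0.02680493 0.03822339] 0.013524294890684936 [ 1.73765935 -1.52317743  8.71031967] [-0.204592   -0.15299855  0.11974047]
```

View pics/p2.png

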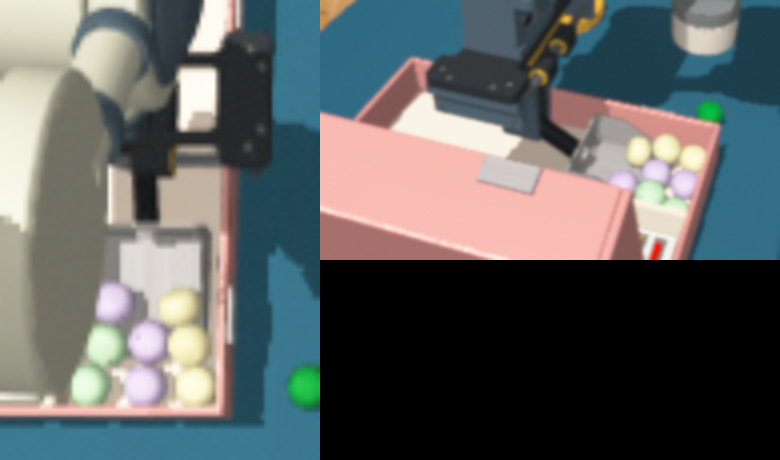

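Five melts sit fully in the bowl: yellows at (180,305) and (188,345), purples at (112,300) and (150,340), and green at (105,345). The last row lies just beyond the lip, so this is a clean stopping point. I'll tilt the nose up and lift.

Emit:
{"name": "servo_tool", "arguments": {
  "increments": [
    [0,-2,0,0,0,0,0],
    [0,-3,0,0.001,0,0,0],
    [0,-3,0,0.001,0,0,0],
    [0,-3,0,0.001,0,0,0],
    [0,-3,0,0.001,0,0,0],
    [0,-3,0,0,0,0,0],
    [0,-2,0,0,0,0,0],
    [0,0,0,-0.002,0,-0.006,0],
    [0,0,0,-0.004,0,-0.011,0],
    [0,0,0,-0.005,0,-0.014,0],
    [0,0,0,-0.005,0,-0.014,0],
    [0,0,0,-0.005,0,-0.014,0]
  ]
}}

```text
time_s: 6.72
eef_pos: [0.5582, 0.027, 0.1011]
orientation: [0.0, 0.986, 0.0, -0.164]
contact_force: [0.8, 0.7, -1.4]
finger_gap: 0.0135
finger_force: 60.0
```

Run:
```python
from h import *
s=manip.read_state(); print(s["eef_pos"],s["orientation"],s["contact_force"],s["ft_torque"],s["finger_gap"])
c=manip.camera("top");d=manip.camera("side")
a=cv2.resize(c["img"][150:265,150:230],None,fx=4,fy=4); b=d["img"][130:330,80:320]; b=cv2.resize(b,None,fx=1.9,fy=1.9)
o=np.zeros((max(len(a),len(b)),a.shape[1]+b.shape[1],3),np.uint8); o[:len(a),:a.shape[1]]=a; o[:len(b),a.shape[1]:]=b; cv2.imwrite("pics/l1.png",o)
```

```text
[0.55817139 0.02697648 0.10110875] [ 7.57189258e-05  9.86463336e-01  3.32277217e-04 -1.63981616e-01] [ 0.7725796   0.74978815 -1.43428306] [ 0.027636   -0.46049313 -0.0311383 ] 0.013520887043204182
```

View pics/l1.png

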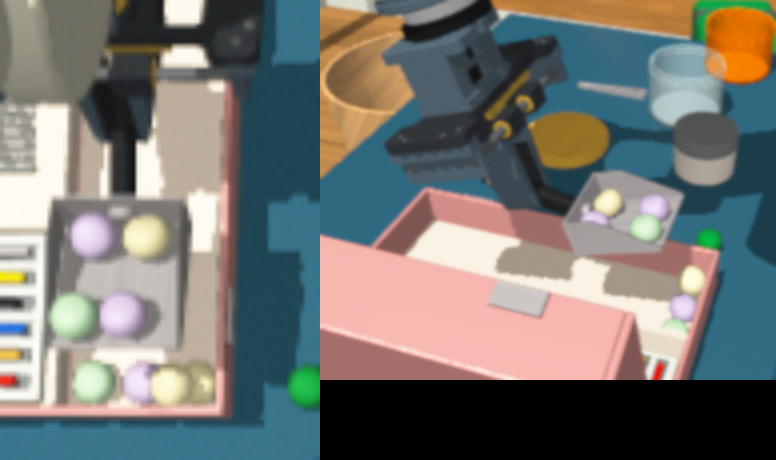

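Four melts are aboard: yellow, two purple and green, at composite (70–145, 235–320). The other four remain in the bin. I'll carry them gently, nose up, to the jar.

Emit:
{"name": "servo_tool", "arguments": {
  "increments": [
    [0,0,0,-0.003,0,-0.009,0],
    [0,0,0,-0.004,0,-0.012,0],
    [0,0,0,-0.004,0,-0.012,0],
    [0,0,0,-0.004,0,-0.012,0],
    [0,0,0,-0.003,0.001,-0.008,0],
    [0,0,0,0.004,0.004,-0.0014,0],
    [0,0,0,0.004,0.009,-0.0014,0],
    [0,0,0,0.004,0.014,-0.0014,0],
    [0,0,0,0.004,0.018,-0.0014,0],
    [0,0,0,0.004,0.02,-0.0014,0],
    [0,0,0,0.004,0.02,-0.0014,0],
    [0,0,0,0.004,0.02,-0.0014,0]
  ]
}}

```text
time_s: 7.82
eef_pos: [0.5884, -0.0814, 0.1543]
orientation: [-0.0, 0.986, 0.0, -0.166]
contact_force: [0.0, -0.1, -1.9]
finger_gap: 0.0136
finger_force: 60.0
```

Emit:
{"name": "servo_tool", "arguments": {
  "increments": [
    [0,0,0,0.004,0.02,-0.0014,0],
    [0,0,0,0.004,0.02,-0.0014,0],
    [0,0,0,0.004,0.02,-0.0014,0],
    [0,0,0,0.004,0.02,-0.0014,0],
    [0,0,0,0.004,0.02,-0.0014,0],
    [0,0,0,0.004,0.02,-0.0014,0],
    [0,0,0,0.004,0.02,-0.0014,0],
    [0,0,0,0.004,0.02,-0.0014,0],
    [0,0,0,0.004,0.02,-0.0014,0],
    [0,0,0,0.004,0.02,-0.0014,0],
    [0,0,0,0.004,0.018,-0.0014,0],
    [0,0,0,0.004,0.015,-0.0014,0]
  ]
}}

```text
time_s: 8.82
eef_pos: [0.6386, -0.3149, 0.1542]
orientation: [-0.0, 0.986, -0.0, -0.166]
contact_force: [1.1, 0.5, -2.1]
finger_gap: 0.0134
finger_force: 60.0
```

Emit:
{"name": "servo_tool", "arguments": {
  "increments": [
    [0,0,0,0.004,0.011,-0.0014,0],
    [0,0,0,0.004,0.006,-0.0014,0],
    [0,0,0,0.004,0.002,-0.0014,0]
  ]
}}

```text
time_s: 9.07
eef_pos: [0.6516, -0.333, 0.1545]
orientation: [-0.0, 0.986, -0.001, -0.166]
contact_force: [-0.2, -0.7, -2.3]
finger_gap: 0.0135
finger_force: 60.0
```

Run:
```python
from h import *
s=manip.read_state(); print(s["time_s"],s["eef_pos"],s["orientation"],s["contact_force"],s["ft_torque"],s["finger_gap"])
c=manip.camera("top");d=manip.camera("side")
a=cv2.resize(c["img"][120:265,260:370],None,fx=3.4,fy=3.4); b=d["img"][60:240,190:380]; b=cv2.resize(b,None,fx=2.2,fy=2.2)
o=np.zeros((max(len(a),len(b)),a.shape[1]+b.shape[1],3),np.uint8); o[:len(a),:a.shape[1]]=a; o[:len(b),a.shape[1]:]=b; cv2.imwrite("pics/j1.png",o); print(o.shape)
p=np.array(s["eef_pos"])+q2R(s["orientation"]).apply([-.136,0,.034]); print("lip",p)
for cc,n in((c,"top"),(d,"side")): print(n,proj(cc,p),proj(cc,[.495,-.331,.08]))
```

```text
9.0667 [ 0.65158501 -0.33296023  0.15445301] [-3.08590036e-04  9.86183296e-01 -5.06190214e-04 -1.65656739e-01] [-0.15208302 -0.68392014 -2.31622551] [ 0.00464465 -0.41534162  0.04143956] 0.013499862101228832
(493, 792, 3)
lip [ 0.51194033 -0.33281196  0.16675519]
top [341.7656725  193.70020936] [333.1507984  207.65788328]
side [269.15089157 127.88989864] [274.06492405 161.50388593]
```

View pics/j1.png

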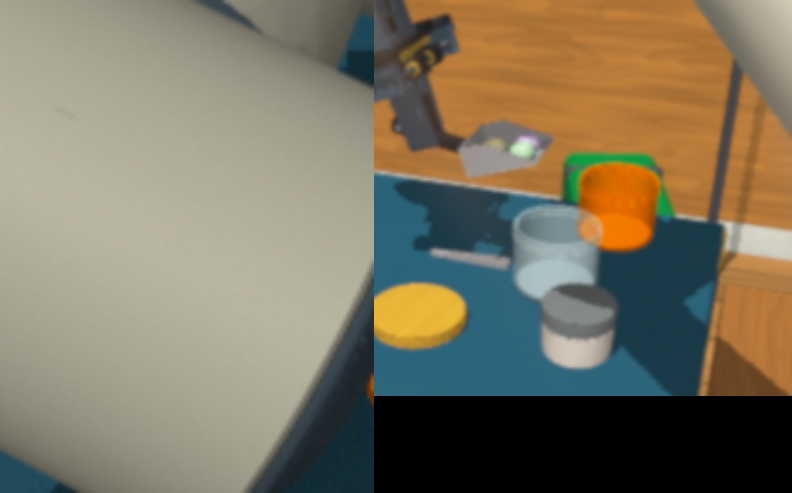

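The scoop still holds its load at composite (505,150). The clear jar's rim is at (557,227), as predicted. I'll lower the lip over the mouth and tip about the lip.

Emit:
{"name": "servo_tool", "arguments": {
  "increments": [
    [0,0,0,0.003,-0.001,0.008,0],
    [0,0,0,0.005,-0.001,0.015,0],
    [0,0,0,0.005,0,0.015,0],
    [0,0,0,0.005,0,0.014,0],
    [0,0,0,0.002,0,0.007,0],
    [0,3,0,-0.002,0,-0.007,0],
    [0,4,0,-0.0024,0,-0.0094,0],
    [0,4,0,-0.0024,0,-0.0094,0],
    [0,4,0,-0.0024,0,-0.0094,0]
  ]
}}

```text
time_s: 9.92
eef_pos: [0.6514, -0.3286, 0.13]
orientation: [0.0, 0.999, 0.0, -0.033]
contact_force: [0.2, -0.1, -2.2]
finger_gap: 0.0137
finger_force: 60.0
```

```bash
cat > lip.py <<'E'
from h import *
s=manip.read_state(); r=q2R(s["orientation"])
print(s["time_s"],s["eef_pos"],"lip",np.array(s["eef_pos"])+r.apply([-.136,0,.034]),"tz",r.as_matrix()[:,2].round(3),"F",s["contact_force"].round(1))
E
python3 lip.py
```

```text
9.9167 [ 0.65137915 -0.32861129  0.12998795] lip [ 0.51342814 -0.32875866  0.10505815] tz [-0.066 -0.001 -0.998] F [ 0.2 -0.1 -2.2]
```

Emit:
{"name": "servo_tool", "arguments": {
  "increments": [
    [0,4,0,-0.0024,0.001,-0.0054,0],
    [0,4,0,-0.0024,0.001,-0.0054,0],
    [0,4,0,-0.0024,0,-0.0054,0],
    [0,4,0,-0.0024,0,-0.0094,0],
    [0,4,0,-0.0024,0,-0.0094,0],
    [0,4,0,-0.0024,0,-0.0094,0],
    [0,4,0,-0.0024,0,-0.0094,0],
    [0,4,0,-0.0024,0,-0.0094,0]
  ]
}}

```text
time_s: 10.58
eef_pos: [0.6191, -0.331, 0.1884]
orientation: [0.001, 0.97, 0.0, 0.244]
contact_force: [0.9, 0.3, -1.6]
finger_gap: 0.0137
finger_force: 60.0
```

```bash
python3 lip.py
```

```text
10.5833 [ 0.61908491 -0.33098332  0.18838295] lip [ 0.51528445 -0.33113906  0.09416279] tz [ 0.472 -0.001 -0.881] F [ 0.9  0.3 -1.6]
```

Emit:
{"name": "servo_tool", "arguments": {
  "increments": [
    [0,4,0,-0.0024,0,-0.0094,0],
    [0,4,0,-0.0024,0,-0.0094,0],
    [0,4,0,-0.0024,0,-0.0094,0],
    [0,4,0,-0.0024,0,-0.0094,0],
    [0,4,0,-0.0024,0,-0.0094,0],
    [0,4,0,-0.0024,0,-0.0094,0],
    [0,0,0,0,0,0,0],
    [0,0,0,0,0,0,0],
    [0,0,0,0,0,0,0]
  ]
}}

```text
time_s: 11.33
eef_pos: [0.5759, -0.3306, 0.2214]
orientation: [-0.001, 0.903, 0.0, 0.431]
contact_force: [-0.6, -0.4, -1.5]
finger_gap: 0.014
finger_force: 60.0
```

```bash
python3 lip.py
python3 - <<'E'
from h import *
d=manip.camera("side"); b=cv2.resize(d["img"][90:240,190:380],None,fx=4,fy=4); cv2.imwrite("pics/d1.png",b)
E
```

```text
11.3333 [ 0.57589906 -0.33056612  0.22144961] lip [ 0.51677437 -0.33037912  0.09434242] tz [ 0.777  0.003 -0.629] F [-0.6 -0.4 -1.5]
```

View pics/d1.png

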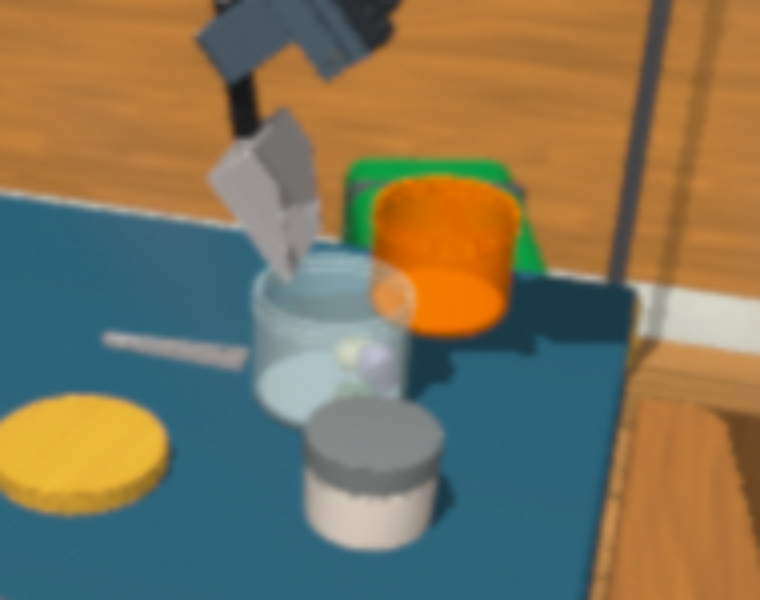

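The jar holds the melts at (350–380, 350–390), the scoop is empty, and nothing is on the trunk around it. I'll return the scoop.

Emit:
{"name": "servo_tool", "arguments": {
  "increments": [
    [0,0,0,0.023,0,-0.019,0],
    [0,0,0,0.023,0,-0.019,0],
    [0,-7,0,0,-0.01,0,0],
    [0,-7,0,0,-0.02,0,0],
    [0,-7,0,0,-0.02,0,0],
    [0,-7,0,0,-0.02,0,0],
    [0,-7,0,0,-0.02,0,0],
    [0,-7,0,0,-0.02,0,0],
    [0,-7,0,0,-0.02,0,0],
    [0,-2,0,0.01,-0.03,0,0],
    [0,0,0,0.015,-0.03,0,0],
    [0,0,0,0.015,-0.03,0,0]
  ]
}}

```text
time_s: 12.38
eef_pos: [0.6142, -0.1282, 0.2911]
orientation: [-0.011, 0.995, 0.011, 0.1]
contact_force: [1.2, -0.3, -1.1]
finger_gap: 0.0138
finger_force: 60.0
```

```bash
python3 lip.py
python3 - <<'E'
from h import *
c=manip.camera("top"); im=c["img"]; hsv=cv2.cvtColor(im,cv2.COLOR_BGR2HSV)
j=hsv[185:232,308:358].copy(); 
for n,m in (("yel",cv2.inRange(j,(20,40,120),(35,160,255))),("grn",cv2.inRange(j,(45,40,110),(75,160,255))),("pur",cv2.inRange(j,(125,25,120),(160,160,255)))): print(n,cen(m))
E
```

```text
12.3833 [ 0.61419024 -0.12822744  0.29107429] lip [ 0.48768456 -0.13009738  0.23070196] tz [ 0.198  0.024 -0.98 ] F [ 1.2 -0.3 -1.1]
yel [(70, [33.0, 29.5], [29, 25, 9, 10])]
grn [(33, [13.0, 31.8], [10, 29, 7, 7])]
pur [(82, [22.6, 36.8], [15, 32, 16, 9])]
```

```bash
cat > goto.py <<'E'
from h import *
import sys
t=np.array([float(a) for a in sys.argv[1:4]]); s=manip.read_state(); r=q2R(s["orientation"]); T=R.from_quat([1,0,0,0])
print("rotvec deg (tool)",(r.inv()*T).as_rotvec(degrees=True).round(2),"shift now",r.inv().apply(t-s["eef_pos"]).round(4),"after turn",T.inv().apply(t-s["eef_pos"]).round(4),s["eef_pos"].round(4))
E
python3 goto.py .652 .0225 .12
```

```text
rotvec deg (tool) [ -1.4  -11.57   1.39] shift now [ 0.0038 -0.141   0.1794] after turn [ 0.0359 -0.1458  0.1718] [ 0.6161 -0.1233  0.2918]
```

Emit:
{"name": "servo_tool", "arguments": {
  "increments": [
    [-0.7,-5.8,0.7,0,0,0,0],
    [-0.7,-5.8,0.7,0,0,0,0],
    [0,0,0,0.006,-0.025,0,0],
    [0,0,0,0.006,-0.025,0,0],
    [0,0,0,0.006,-0.025,0,0],
    [0,0,0,0.006,-0.025,0.01,0],
    [0,0,0,0.006,-0.025,0.03,0],
    [0,0,0,0.006,-0.021,0.03,0],
    [0,0,0,0,0,0.03,0],
    [0,0,0,0,0,0.03,0],
    [0,0,0,0,0,0.03,0],
    [0,0,0,0,0,0.01,0]
  ]
}}

```text
time_s: 13.43
eef_pos: [0.6468, 0.017, 0.1164]
orientation: [0.001, 1.0, -0.001, -0.004]
contact_force: [-1.2, 0.3, -1.5]
finger_gap: 0.014
finger_force: 60.0
```

```bash
python3 goto.py .652 .0225 .041
```

```text
rotvec deg (tool) [ 0.06  0.4  -0.08] shift now [ 0.0057 -0.0056  0.0754] after turn [ 0.0052 -0.0055  0.0754] [0.6468 0.017  0.1164]
```

Emit:
{"name": "servo_tool", "arguments": {
  "increments": [
    [0,0.4,0,0.005,-0.0055,0,0],
    [0,0,0,0,0,0.02,0],
    [0,0,0,0,0,0.025,0],
    [0,0,0,0,0,0.015,0],
    [0,0,0,0,0,0.008,0],
    [0,0,0,0,0,0.004,0],
    [0,0,0,0,0,0.003,0],
    [0,0,0,0,0,0.002,0],
    [0,0,0,0,0,0,0]
  ]
}}

```text
time_s: 14.18
eef_pos: [0.6538, 0.0219, 0.0438]
orientation: [-0.0, 1.0, -0.001, 0.002]
contact_force: [0.3, 0.5, -0.9]
finger_gap: 0.0139
finger_force: 60.0
```

```bash
python3 lip.py
```

```text
14.1833 [0.65380589 0.02192565 0.0437978 ] lip [0.51797016 0.0221243  0.00914793] tz [ 0.005  0.001 -1.   ] F [ 0.3  0.5 -0.9]
```

Emit:
{"name": "servo_tool", "arguments": {
  "increments": [
    [0,0,0,0,0,0.003,0],
    [0,0,0,0,0,0.002,0],
    [0,0,0,0,0,0,0]
  ]
}}

```text
time_s: 14.43
eef_pos: [0.6535, 0.0219, 0.0383]
orientation: [-0.0, 1.0, -0.001, 0.002]
contact_force: [0.5, 0.0, 0.6]
finger_gap: 0.0137
finger_force: 60.0
```

Emit:
{"name": "servo_tool", "arguments": {
  "increments": [
    [0,0,0,0,0,0.0012,0],
    [0,0,0,0,0,0,0]
  ]
}}

```text
time_s: 14.6
eef_pos: [0.654, 0.0219, 0.0378]
orientation: [-0.001, 1.0, -0.001, 0.003]
contact_force: [-0.2, -0.0, 11.0]
finger_gap: 0.0137
finger_force: 60.0
```

Emit:
{"name": "servo_tool", "arguments": {
  "increments": [
    [0,0,0,0,0,0,0.03],
    [0,0,0,0,0,0,0.05],
    [0,0,0,0,0,0,0.05],
    [0,0,0,0,0,0,0.05],
    [0,0,0,0,0,0,0.05],
    [0,0,0,0,0,0,0.05],
    [0,0,0,0,0,-0.01,0.05],
    [0,0,0,0,0,-0.03,0.05],
    [0,0,0,0,0,-0.04,0.05],
    [0,0,0,0,0,-0.04,0.05],
    [0,0,0,0,0,-0.04,0.05],
    [0,0,0,0,0,-0.04,0.05]
  ]
}}

```text
time_s: 15.6
eef_pos: [0.652, 0.0218, 0.2397]
orientation: [-0.0, 1.0, -0.001, 0.002]
contact_force: [1.2, -0.2, -0.4]
finger_gap: 0.0501
finger_force: 0.0
```

Emit:
{"name": "servo_tool", "arguments": {
  "increments": [
    [0,0,0,-0.01,0,-0.038,0],
    [0,0,0,-0.01,0,-0.038,0],
    [0,0,0,-0.01,0,-0.038,0],
    [0,0,0,-0.01,0,-0.038,0],
    [0,0,0,-0.01,0,-0.02,0],
    [0,0,0,-0.01,-0.03,0,0],
    [0,0,0,-0.01,-0.03,0,0],
    [0,0,0,-0.01,-0.03,0,0],
    [0,0,0,-0.01,-0.03,0,0],
    [0,0,0,-0.01,-0.03,0,0]
  ]
}}

```text
time_s: 16.43
eef_pos: [0.551, 0.1728, 0.4095]
orientation: [-0.001, 1.0, -0.001, 0.002]
contact_force: [0.7, 0.1, 0.5]
finger_gap: 0.0003
finger_force: 0.0
```

```bash
python3 goto.py .55 .355 .40
python3 - <<'E'
from h import *
d=manip.camera("side"); c=manip.camera("top"); im=c["img"]
for th in (1.7,1.8,1.9):
    co,s=np.cos(th),np.sin(th); y=.181-.21*co+.049*s; z=.0445+.21*s+.049*co
    yi=.181-.21*co; zi=.0445+.21*s
    print(th,[[proj(k,[x,a,b]).round(0).tolist() for x in(.39,.708)] for k in(c,d) for a,b in((y,z),(yi,zi))])
cv2.imwrite("pics/s2.png",np.hstack([im[85:265,15:240],d["img"][205:384,0:330]]))
E
```

```text
rotvec deg (tool) [-0.07 -0.23 -0.08] shift now [-0.0013 -0.1822  0.0097] after turn [-0.001  -0.1822  0.0095] [0.551  0.1728 0.4095]
1.7 [[[42.0, 248.0], [59.0, 91.0]], [[66.0, 248.0], [81.0, 90.0]], [[242.0, 298.0], [-25.0, 232.0]], [[256.0, 259.0], [8.0, 204.0]]]
1.8 [[[34.0, 248.0], [51.0, 93.0]], [[56.0, 248.0], [72.0, 91.0]], [[235.0, 321.0], [-38.0, 249.0]], [[251.0, 276.0], [-5.0, 216.0]]]
1.9 [[[27.0, 249.0], [45.0, 95.0]], [[47.0, 248.0], [63.0, 92.0]], [[228.0, 346.0], [-50.0, 267.0]], [[244.0, 295.0], [-18.0, 230.0]]]Traceback (most recent call last):
  File "<stdin>", line 7, in <module>
    return _nx.concatenate(arrs, 1, dtype=dtype, casting=casting)
           ~~~~~~~~~~~~~~~^^^^^^^^^^^^^^^^^^^^^^^^^^^^^^^^^^^^^^^
ValueError: all the input array dimensions except for the concatenation axis must match exactly, but along dimension 0, the array at index 0 has size 180 and the array at index 1 has size 179
```

Emit:
{"name": "servo_tool", "arguments": {
  "increments": [
    [0,0,0,0,-0.03,0,0],
    [0,0,0,0,-0.03,0,0],
    [0,0,0,0,-0.03,0,0],
    [0,0,0,0,-0.03,0,0],
    [0,0,0,0,-0.03,0,0],
    [0,0,0,0,-0.024,0,0],
    [0,0,0,0,0,0.03,0],
    [0,0,0,0,0,0.04,0],
    [0,0,0,0,0,0.04,0],
    [0,0,0,0,0,0.04,0],
    [0,0,0,0,0,0.04,0],
    [0,0,0,0,0,0.015,0]
  ]
}}

```text
time_s: 17.53
eef_pos: [0.5508, 0.3442, 0.1989]
orientation: [0.001, 1.0, -0.001, -0.001]
contact_force: [-0.2, -0.3, -1.0]
finger_gap: 0.0004
finger_force: 0.0
```

```bash
python3 lip.py
python3 - <<'E'
from h import *
c=manip.camera("top"); im=c["img"]
cv2.imwrite("pics/s3.png",cv2.resize(im[80:265,10:370],None,fx=2.2,fy=2.2,interpolation=cv2.INTER_CUBIC))
E
```

```text
17.5333 [0.55080974 0.34419387 0.19885783] lip [0.41472731 0.34431357 0.16518949] tz [-0.002 -0.002 -1.   ] F [-0.2 -0.3 -1. ]
```

View pics/s3.png

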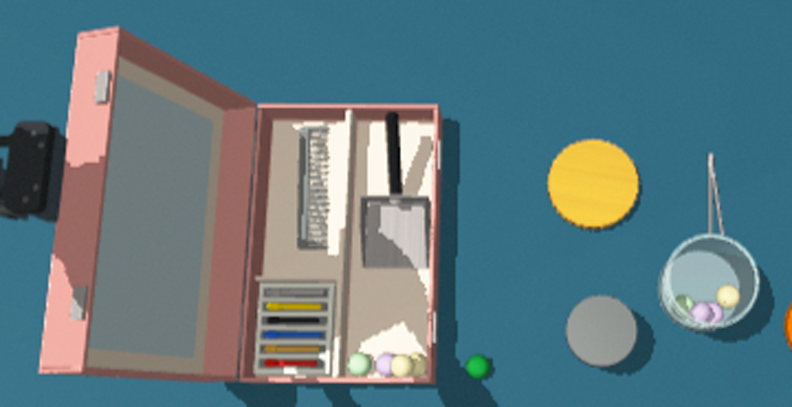

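The last picture shows four melts in the jar at (685–730, 295–315). The scoop lies flat in the bin, with its bowl at (395,232). Four melts remain in the bin and everything else is in place. The fingers are behind the lid at (30,170). I'll push the lid shut slowly.

Emit:
{"name": "servo_tool", "arguments": {
  "increments": [
    [0,0,0,0,0.015,0,0],
    [0,0,0,0,0.015,0,0],
    [0,0,0,0,0.012,0,0],
    [0,0,0,0,0.009,-0.001,0],
    [0,0,0,0,0.009,-0.001,0],
    [0,0,0,0,0.009,-0.001,0],
    [0,0,0,0,0.009,-0.001,0],
    [0,0,0,0,0.009,-0.001,0],
    [0,0,0,0,0.009,-0.001,0],
    [0,0,0,0,0.006,0,0]
  ]
}}

```text
time_s: 18.42
eef_pos: [0.5533, 0.2427, 0.2107]
orientation: [-0.001, 1.0, -0.001, 0.002]
contact_force: [0.6, 3.5, 2.8]
finger_gap: 0.0006
finger_force: 1.9
```

Emit:
{"name": "servo_tool", "arguments": {
  "increments": [
    [0,0,0,0,0.009,-0.003,0],
    [0,0,0,0,0.009,-0.003,0],
    [0,0,0,0,0.009,-0.003,0],
    [0,0,0,0,0.009,-0.003,0],
    [0,0,0,0,0.009,-0.003,0],
    [0,0,0,0,0.009,0.001,0],
    [0,0,0,0,0.009,0.001,0],
    [0,0,0,0,0.009,0.001,0],
    [0,0,0,0,0.009,0.001,0],
    [0,0,0,0,0.009,0.001,0]
  ]
}}

```text
time_s: 19.25
eef_pos: [0.5526, 0.1529, 0.2193]
orientation: [-0.0, 1.0, -0.001, 0.002]
contact_force: [1.0, 2.3, 0.3]
finger_gap: 0.0006
finger_force: 1.1
```

```bash
python3 goto.py .55 .102 .206; python3 lip.py
python3 - <<'E'
from h import *
b,g,r=[manip.camera("top")["img"][...,i].astype(int) for i in range(3)]
m=(r-g>40)&(r-b>30)&(r>100); m[:80]=0; m[265:]=0; print([t for t in cen(m) if t[0]>200])
E
```

```text
rotvec deg (tool) [-0.06 -0.18 -0.07] shift now [-0.0026  0.0509  0.0132] after turn [-0.0026  0.0509  0.0133] [0.5526 0.1529 0.2193]
19.25 [0.55264548 0.15291657 0.21927929] lip [0.41675449 0.15311529 0.18484675] tz [ 0.003  0.001 -1.   ] F [1.  2.3 0.3]
[(5165, [488.1, 145.1], [458, 80, 54, 126]), (4452, [127.6, 181.1], [97, 91, 113, 163]), (1778, [392.1, 226.9], [366, 205, 52, 44])]
```

Emit:
{"name": "servo_tool", "arguments": {
  "increments": [
    [0,0,0,0,0.01,0.0026,0],
    [0,0,0,0,0.01,0.0026,0],
    [0,0,0,0,0.01,0.0026,0],
    [0,0,0,0,0.01,0.0026,0],
    [0,0,0,0,0.01,0.0026,0],
    [0,0,0,0,0.0086,0.0054,0],
    [0,0,0,0,0.0086,0.0054,0],
    [0,0,0,0,0.0086,0.0054,0],
    [0,0,0,0,0.0086,0.0054,0],
    [0,0,0,0,0.0086,0.0054,0]
  ]
}}

```text
time_s: 20.23
eef_pos: [0.5526, 0.0601, 0.1787]
orientation: [-0.001, 1.0, -0.001, 0.001]
contact_force: [-0.6, 2.5, 0.2]
finger_gap: 0.0002
finger_force: 0.7
```

Emit:
{"name": "servo_tool", "arguments": {
  "increments": [
    [0,0,0,0,0.006,0.0063,0],
    [0,0,0,0,0.006,0.0063,0],
    [0,0,0,0,0.006,0.0063,0],
    [0,0,0,0,0.006,0.0063,0],
    [0,0,0,0,0.006,0.0063,0],
    [0,0,0,0,0.006,0.0063,0]
  ]
}}

```text
time_s: 20.73
eef_pos: [0.5528, 0.0245, 0.1409]
orientation: [-0.001, 1.0, -0.001, 0.002]
contact_force: [0.9, 1.3, 0.8]
finger_gap: 0.0002
finger_force: 0.6
```

Emit:
{"name": "servo_tool", "arguments": {
  "increments": [
    [0,0,0,0,0.002,0.005,0],
    [0,0,0,0,0.002,0.005,0],
    [0,0,0,0,0.002,0.005,0],
    [0,0,0,0,0.002,0.005,0],
    [0,0,0,0,0.002,0.004,0],
    [0,0,0,0,0.002,0.004,0],
    [0,0,0,0,0.002,0.004,0],
    [0,0,0,0,0.002,0.004,0],
    [0,0,0,0,0.001,0.004,0],
    [0,0,0,0,0.001,0.004,0]
  ]
}}

```text
time_s: 21.57
eef_pos: [0.553, 0.0068, 0.0973]
orientation: [-0.0, 1.0, -0.001, 0.002]
contact_force: [0.8, -1.2, 0.9]
finger_gap: 0.0005
finger_force: 0.7
```

Emit:
{"name": "servo_tool", "arguments": {
  "increments": [
    [0,0,0,0,0,0.0015,0],
    [0,0,0,0,0,0.0015,0],
    [0,0,0,0,0,0,0]
  ]
}}

```text
time_s: 21.82
eef_pos: [0.5528, 0.007, 0.0944]
orientation: [-0.001, 1.0, -0.001, 0.002]
contact_force: [-1.5, 0.0, 0.1]
finger_gap: 0.0004
finger_force: 0.0
```

Emit:
{"name": "servo_tool", "arguments": {
  "increments": [
    [0,0,0,0,0,0.001,0],
    [0,0,0,0,0,0,0]
  ]
}}

```text
time_s: 21.98
eef_pos: [0.553, 0.0071, 0.0938]
orientation: [-0.001, 1.0, -0.001, 0.002]
contact_force: [-0.2, 0.6, 1.3]
finger_gap: 0.0005
finger_force: 0.6
```

Emit:
{"name": "servo_tool", "arguments": {
  "increments": [
    [0,0,0,0,0,0.001,0],
    [0,0,0,0,0,0,0]
  ]
}}

```text
time_s: 22.15
eef_pos: [0.5531, 0.0071, 0.0937]
orientation: [-0.0, 1.0, -0.0, 0.002]
contact_force: [-5.6, -0.7, 18.3]
finger_gap: 0.0004
finger_force: 9.4
```

The lid is firmly seated at 93 mm. I'll back off and check.

Emit:
{"name": "servo_tool", "arguments": {
  "increments": [
    [0,0,0,0,0,-0.005,0],
    [0,0,0,0,0,-0.03,0],
    [0,0,0,0,0,-0.04,0],
    [0,0,0,0,0,-0.04,0],
    [0,0,0,0,0,-0.04,0],
    [0,0,0,0,0,-0.03,0],
    [0,0,0,0,0,0,0],
    [0,0,0,0,0,0,0]
  ]
}}

```text
time_s: 22.82
eef_pos: [0.5531, 0.0068, 0.2795]
orientation: [-0.0, 1.0, -0.001, 0.004]
contact_force: [0.6, 1.0, -0.3]
finger_gap: 0.0004
finger_force: 0.0
```

Run:
```python
from h import *
d=manip.camera("side"); c=manip.camera("top")
print("expected top corners z.093 (near -y, far -y)",[[proj(k,[x,-.031,.093]).round(1).tolist() for x in(.389,.708)] for k in(c,d)])
for k in(c,d):
    b,g,r=[k["img"][...,i].astype(int) for i in range(3)]
    m=((r-g>40)&(r-b>20)&(r>100)&(b>80)).astype(np.uint8); m[:80]=0
    n,l,s,_=cv2.connectedComponentsWithStats(m); 
    for i in range(1,n):
        if s[i,4]>800: 
            ct=cv2.findContours((l==i).astype(np.uint8),0,2)[0][0]; print(s[i].tolist(),cv2.approxPolyDP(ct,4,True)[:,0].tolist())
im=c["img"];hsv=cv2.cvtColor(im,cv2.COLOR_BGR2HSV);j=hsv[185:232,308:358]
print([cen(cv2.inRange(j,a,b)) for a,b in(((20,40,120),(35,160,255)),((45,40,110),(75,160,255)),((125,25,120),(160,160,255)))])
print(manip.read_state()["contact_force"])
```

```text
expected top corners z.093 (near -y, far -y) [[[204.4, 252.4], [208.1, 120.1]], [[292.2, 238.9], [132.9, 206.8]]]
[482, 80, 30, 120, 1884] [[507, 80], [489, 80], [499, 122], [482, 178], [484, 199], [511, 191], [503, 129], [498, 126], [505, 117], [511, 120]]
[151, 166, 55, 87, 4275] [[162, 166], [151, 187], [151, 252], [202, 252], [205, 167]]
[494, 279, 18, 105, 994] [[494, 280], [501, 348], [511, 383], [504, 279]]
[78, 141, 89, 69, 2086] [[166, 146], [130, 141], [141, 144], [115, 147], [85, 161], [78, 173], [94, 209]]
[57, 209, 235, 171, 25531] [[57, 282], [72, 324], [257, 379], [260, 339], [291, 241], [131, 209]]
[[(81, [32.4, 29.4], [28, 25, 10, 10])], [(35, [12.9, 31.8], [10, 29, 7, 7])], [(96, [23.3, 36.4], [16, 32, 15, 9])]]
[-0.48634722  0.35487297 -0.80156176]
```

```bash
python3 -c "
from plant import manip
print(manip.hand_in())"
```

```text
the job is handed in; nothing more can be done
None
```

I tipped four bath melts into the glass jar, laid the scoop back flat in the bin, folded the lid shut and handed the job in at about 23 s. One melt slid off the scoop back into the bin during the lift, but none left the case. The jar and other things looked undisturbed when last seen.

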